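# Wake the inspection camera and hold the fork head up to its lens

### The job

Wake the inspection camera clamped in the bench stand: squeeze its trigger fully against the grip, keep it squeezed for half a second and let it go. Then take the steel fork head (the part with two parallel jaws) out of the red tray and hold it up to the camera in the air: level, the same way up as it lay, its open fork end straight towards the lens, centred on the lens axis with the jaw ends 100 mm from the lens. Finish while holding it still there, and leave everything else where it was.

Things in the scene. Friction and masses are not known exactly. Their poses are not given: they have to be found in the camera images.
- scanner: inspection camera fixed upside down on a bench stand. Origin on the foot's axis, 170 mm below the lens axis (foot may be sunk up to 30 mm in the bench); x = level direction the lens looks, z up. In this frame, mm: foot radius 45 to z 45, column radius 14, barrel radius 34 along x -60 to 70 at z 170, black pistol grip above it x -35 to -5, y +-17, up to z 290; trigger on the grip's lens side
- trigger (a joint): sprung trigger, a bar 68 mm long, 22 wide, 10 thick, hinged at its lower end just above the barrel (scanner x 2, z 205 mm), free end up, leaning from the grip towards the lens. 0 = at rest, 0.2 rad = fully squeezed (upright, against the grip). Springs back by itself; fully squeezing takes about 10 N at 55 mm above the hinge
- pinch (a point): point on the scanner (x -14, z 260 mm in its frame) in the middle of the grip and squeezed trigger: 55 mm above the trigger's hinge, 30 mm below the grip's top. There grip and trigger together measure 54 mm along scanner x at rest (21 mm behind to 33 mm in front of this point) and 42 mm squeezed (21 mm either side)
- lens (a point): centre of the lens's front glass; the lens looks level along scanner x
- focus (a point): empty point in the air on the lens axis, 100 mm in front of the lens (170 mm along scanner x from the stand's axis), where the middle of the jaw ends belongs
- tray: shallow red plastic tray, fixed, 260 x 380 mm, 22 mm high, walls and floor 5 mm thick; origin at the centre of its underside. The steel parts lie in it
- fork: the fork head: steel clevis, 96 mm long, 32 wide, 32 high, about 0.3 kg, lying level. Origin at centre of its underside; x along its length to the open fork end, z up. x -48 to -22: round neck, radius 13; -22 to 10: solid block 32 x 32 (grip here, across y); 10 to 48: two upright parallel jaws 8 mm thick, 16 mm apart, with rounded ends and a pin hole
- fork_mouth (a point): on the fork head, midway between the ends of its jaws: x 48, y 0, z 16 mm from its origin
- eye: steel rod end in the tray, to be left: square shank 24 x 24 mm and a round flat eye of 44 mm diameter, 24 high, 87 mm long; origin at underside
- coupling: plain square steel bar coupling in the tray, to be left: 66 x 30 x 30 mm; origin at centre of underside
- washer: steel washer in the tray, 38 mm diameter, 6 mm thick, to be left; origin at centre of underside
- collar: steel collar ring in the tray, 32 mm diameter, 16 mm high, to be left; origin at centre of underside
- spray: blue aerosol can standing on the bench, 64 mm diameter, 190 high, to be left; origin at centre of underside
- jar: jar with a white body and steel lid standing on the bench, 72 mm diameter, 90 high, to be left; origin at centre of underside
- wrench: steel wrench lying flat on the bench beside the tray, about 150 to 200 mm long, to be left; origin at its underside
Mind the look-alikes: they are no part of the job. Leave any green or purple look-alike of the fork alone.

How it is judged:
On the way, in this order (a step that is already met when the one before it is completed fails the run):
1. the trigger is squeezed fully (over 0.15 of 0.2 rad) (value of joint trigger above 0.15 rad), for 0.2 s.
2. the trigger is let go (under 0.05 rad), the fork head still in the tray (value of joint trigger below 0.05 rad and distance of fork from where it was at the start of the episode below 0.02 m), for 0.1 s.
3. the fork head is lifted in the fingers, clear of the tray (height (world z) of fork above 0.06 m and contact force between fork and the fingers above 1 N), for 0.1 s.
At the end, for the whole second after the job is handed in: Fork head still, held in the air by the fingers alone: middle of its jaw ends within 20 mm of the point 100 mm before the lens on its axis, fork end towards the lens within 0.17 rad, top up within 0.17 rad; trigger released (under 0.05 rad) (distance between fork_mouth and focus below 0.02 m and angle between the x axis of fork and the x axis of scanner, either way round below 0.17 rad and x of fork in the frame of focus above 0.03 m and angle between fork's own z axis and vertical below 0.17 rad and contact force between fork and the fingers above 2 N and height (world z) of fork above 0.08 m and contact force between fork and scanner below 0.2 N and contact force between fork and tray below 0.2 N and linear speed of fork below 0.02 m/s and value of joint trigger below 0.05 rad); the arm keeps its last pose, push and grip.
It fails at once if another part in the tray is moved by more than 30 mm (distance of any of eye, coupling, washer, collar from where it was at the start of the episode above 0.03 m).
It fails at once if the can, jar or wrench is moved by more than 30 mm (distance of any of spray, jar, wrench from where it was at the start of the episode above 0.03 m).
It also fails if it takes over 54 s, if anything falls off the work surface, if the arm or the gripper's body presses on something with over 40 N, if the wrist force passes 120 N, or if a joint passes its speed limit or range.

### The arm

A 6-joint arm with a two-finger parallel gripper is mounted at the origin on the work surface. World frame = base frame: x ahead of the robot, y to its left, z up, the work surface at z = 0. Lengths are in m, angles in rad, forces in N, time in s.
With the tool pointing down it reaches from about 0.375 to 0.9 m from the base axis. Payload 3.1 kg.
Tool frame: the origin (TCP) lies at the very end of the fingers, on their centre line; the grasp point (between the pads) lies 19 mm behind it; x points along the fingers, z is the direction in which the jaws open and shut, and the axes are right-handed (so a half turn about x gives the same grasp; the last joint's range is limited). The gripper opens to 85 mm and grips with 20 to 120 N. Pads are 22 mm wide; open, the fingers measure 114 mm over their backs; the gripper's body (76 mm by 85 mm) begins 54 mm behind the grasp point. The pads swing forward as they close: fully open they stand 13 mm farther back than shut.
Start: joints at [1.103, 0.527, 1.433, -0, 1.181, -0.178], TCP at [0.178, 0.599, 0.231] pointing down, gripper open.
Joint ranges: [-3.08, 3.08], [-0.75, 2.2], [0.22, 2.44], [-1.43, 4.57], [0, 2.65], [-2.85, 2.85]. Speed limits (rad/s): [2.79, 2.79, 3.14, 3.14, 3.14, 3.14].

### API

Orientations are given as a unit quaternion [x, y, z, w].
In Python, from station import manip, viewer, job gives the robot as it stands.
- The arm moves only by the tool move_arm, never from a script. Its argument "deltas" is one flat list of numbers, 7 for each row, row after row: the finger opening in mm, from 0 to 85.4, then the shift along the tool's x, y, z in mm, then the turn, a rotation vector about the tool's x, y, z in degrees. In form: [jaw, tx, ty, tz, rx, ry, rz, jaw, tx, ty, tz, rx, ry, rz, ...]. A call has 1 to 10 rows; each row shifts and turns the commanded pose from where the row before left it, along the tool's axes as they then stand; what a row does not reach is not made up. A row lasts 1/10 s, in which the tool goes at most 50 mm and 8.59 degrees, less where a joint would pass 70% of its speed; a pose out of reach is approached as far as the arm can. A call is refused whole if a number of a shift passes 50 or a number of a turn 8.59, either way. A call with a gripper value outside its range is refused whole. The fingers move at their own pace and stop on an object; "force" is the grip in N (left out, the last holds). Time passes only in rows, so rows that do not move let the fingers close. It gives the time, the measured TCP pose, the force and the opening at its end, in the units of the state.
- manip.sense(): the state, without advancing time (a new reading comes with each control period).
- viewer.snapshot(name): name is "side" or "top" or "wrist"; returns a dict with "image" (420x560x3 uint8, red, green, blue), "depth" (420x560 float32, m along the optical axis (not along the pixel's ray), 0 where there is no reading), "fovy" (degrees; the focal length in pixels is half the picture's height over the tangent of half this angle, whatever the lens; pixels are square), "cx", "cy" (the principal point, pixels), "R" (3x3) and "t" (3): a world point X has camera coordinates R X + t. Camera axes: x right, y down, z forward; pixel columns grow to the right and rows downward; lengths in m; the calibration is good to about 2 mm. The wrist camera is an equidistant fisheye: a pixel r from the principal point sees the ray r / f radians off the axis. A picture is of the moment at which its call begins.
- job.sign_off(): hands the job in, once; it reports no verdict.
The state is a dict: "t": time; "q": joint angles; "qd": joint speeds; "tau": joint torques, N m; "tcp_pos": TCP position; "tool_rot": TCP orientation; "force": force on the tool from outside, world axes, zero at the start; "ft_torque": the same for the moment, N m; "finger_gap": opening from 0.0 (shut) to 1.0 (fully open).
Only numpy, scipy, OpenCV 4.12 (cv2) and the standard library are available. Lean on these libraries where they do the work, as an engineer would, in place of code of your own. Each camera call takes 0.05 s, during which the arm holds its last target.

## Working session

There is one attempt and no reset: what is moved stays moved. The work goes in short steps, Python scripts to look and compute and a tool call to move; the robot and the scene stay as the last step left them, time stands still between calls to the robot, and variables do not carry over. Pictures are saved under pics/ and viewed, and the job is handed in when it is done.

Besides the shell and the picture viewer there is one more tool, called after "Request:" by a JSON object that holds its "api" and its "payload". move_arm: Moves the arm, as the interface text tells. Its arguments: {"type":"object","properties":{"deltas":{"type":"array"},"force":{"type":"number"}},"required":["deltas"]}

```bash
ls; mkdir -p pics
cat > h.py <<'E'
import numpy as np, cv2
from station import manip, viewer, job
def snap(n,name):
    s=viewer.snapshot(n); cv2.imwrite(f'pics/{name}.png',s['image'][:,:,::-1]); np.savez(f'{name}.npz',**s); return s
def load(name):
    return dict(np.load(f'{name}.npz'))
def cloud(s):
    H,W=s['depth'].shape; f=H/2/np.tan(np.radians(s['fovy'])/2)
    u,v=np.meshgrid(np.arange(W),np.arange(H)); d=s['depth']
    P=np.stack([(u-s['cx'])/f*d,(v-s['cy'])/f*d,d],-1)
    return (P-s['t'])@s['R']
E
python3 - <<'E'
from h import *
print(manip.sense())
for n in ['side','top','wrist']:
    s=snap(n,n+'0'); print(n,s['fovy'],s['cx'],s['cy'],s['R'],s['t'], (s['depth']>0).mean())
E
```

```text
pics
{'t': 0.0, 'q': array([ 1.10353159e+00,  5.28490644e-01,  1.43389757e+00,  2.83374587e-05,
        1.18139967e+00, -1.78518751e-01]), 'qd': array([ 4.10683312e-05,  1.37998976e-03, -5.29350885e-04, -6.97738336e-04,
        6.81421666e-04,  7.70307278e-04]), 'tau': array([ 1.14545583e-04, -4.42349946e+01, -1.78022522e+01, -2.47319131e-04,
        8.59510998e-03, -2.46893652e-07]), 'tcp_pos': array([0.17761794, 0.59848636, 0.23032009]), 'tool_rot': array([-0.42319687,  0.5674348 ,  0.42252084,  0.56603736]), 'force': array([-0.54333315,  0.57875199, -0.40748823]), 'ft_torque': array([-0.02488084, -0.01758341,  0.00755474]), 'finger_gap': 1.0027331787734906}
side 49.331251566962806 282.32961676975793 218.90951457242153 [[-0.98802345 -0.15294163  0.02045756]
 [-0.11620741  0.65029603 -0.75074024]
 [ 0.10151597 -0.74412629 -0.66028068]] [0.48320616 0.22044443 1.09800027] 0.9961777210884354
top 47.32334869353755 279.7277368549268 221.46397278796977 [[ 0.01313921 -0.99990675  0.00372287]
 [-0.99805616 -0.01334155 -0.06087622]
 [ 0.06092021 -0.00291577 -0.99813838]] [-0.09871627  0.49461089  1.38650733] 0.9959396258503401
wrist 65.70646984690485 276.8450865328852 213.83492023289713 [[ 0.2852201   0.95845827 -0.00269046]
 [ 0.92262275 -0.27379349  0.27166963]
 [ 0.25964737 -0.07996792 -0.96238681]] [-0.62264642 -0.03510871  0.38016398] 0.9901743197278912
```

View pics/side0.png

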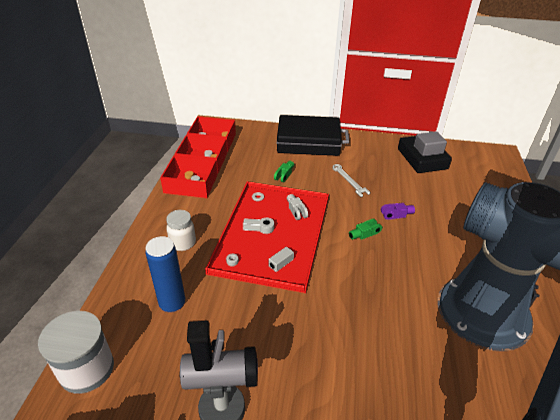

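View pics/top0.png

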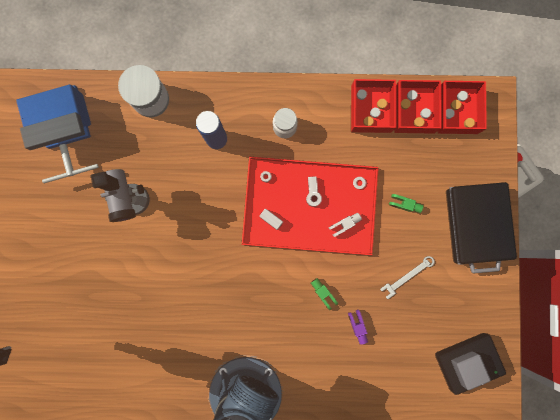

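View pics/wrist0.png

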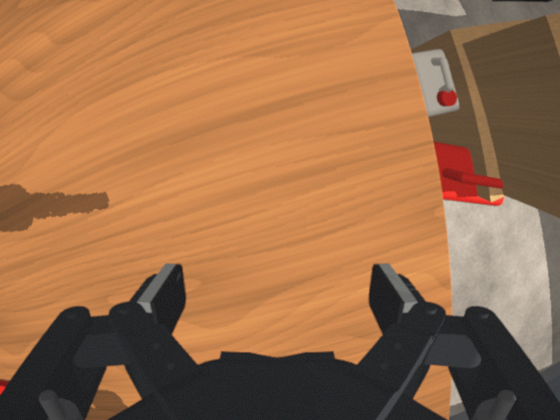

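The side view shows the stand with its lens facing right, towards the robot (about 220,370), the trigger at (218,345), and the fork in the tray at (298,207). The green and purple look-alikes lie outside the tray. Next I'll zoom in and measure.

Run:
```python
from h import *
t=load('top0');s=load('side0')
a=cv2.resize(s['image'][310:420,150:290],None,fx=4,fy=4,interpolation=2)
b=cv2.resize(t['image'][160:225,80:160],None,fx=5,fy=5,interpolation=2)
c=cv2.resize(t['image'][155:260,240:390],None,fx=5,fy=5,interpolation=2)
for n,i in zip('abc',(a,b,c)): cv2.imwrite(f'pics/z{n}.png',i[:,:,::-1])
for s,pts in ((s,[(220,370),(200,340),(218,345),(240,365),(220,405),(298,207),(165,245),(180,220)]),(t,[(118,195),(105,180),(122,212),(347,224),(268,219),(206,122),(285,118)])):
    P=cloud(s)
    for u,v in pts: print(u,v,P[v,u].round(4))
```

```text
220 370 [0.5445 0.3544 0.176 ]
200 340 [0.5683 0.3607 0.2674]
218 345 [0.5457 0.346  0.2374]
240 365 [0.5125 0.3424 0.1808]
220 405 [0.5544 0.3524 0.0459]
298 207 [ 0.4864 -0.2805  0.0219]
165 245 [0.7306 0.0978 0.1913]
180 220 [ 0.7711 -0.0865  0.0956]
118 195 [0.5484 0.3264 0.183 ]
105 180 [0.5746 0.3299 0.269 ]
122 212 [0.5044 0.3139 0.1854]
347 224 [ 0.4897 -0.2855  0.0397]
268 219 [ 0.5012 -0.0582  0.0367]
206 122 [0.7422 0.1035 0.1849]
285 118 [ 0.7824 -0.1029  0.0896]
```

```bash
sleep 1
```

```text
(no output)
```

View pics/za.png

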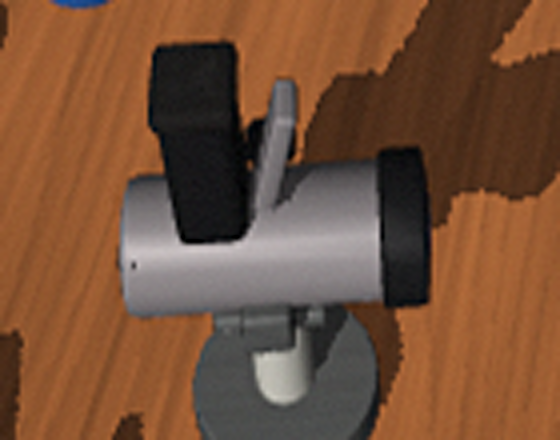

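View pics/zb.png

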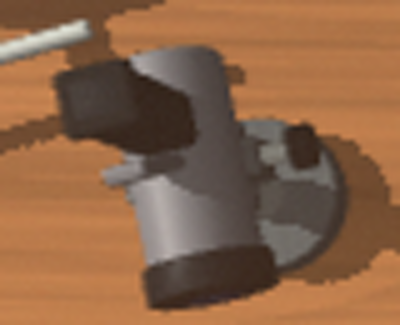

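View pics/zc.png

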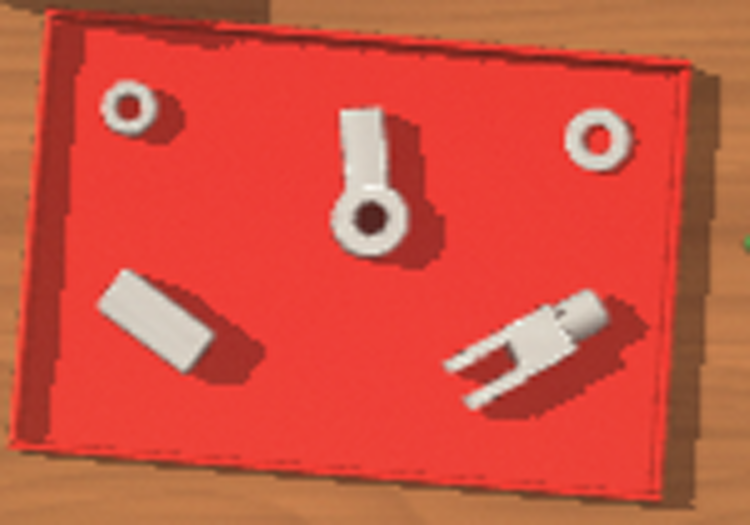

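Run:
```python
from h import *
from scipy.optimize import least_squares
t=load('top0');s=load('side0')
A=[];C=[]
for q in (t,s):
    P=cloud(q).reshape(-1,3); A.append(P); C.append(q['image'].reshape(-1,3).astype(int))
src=np.concatenate([np.full(len(a),i) for i,a in enumerate(A)])
A=np.concatenate(A);C=np.concatenate(C)
m=(abs(A[:,0]-.545)<.12)&(abs(A[:,1]-.335)<.1)&(A[:,2]>.008)&(A[:,2]<.3)
P=A[m];c=C[m];sr=src[m]
sat=c.max(1)-c.min(1)
for z0 in np.arange(.0,.3,.02):
    k=(P[:,2]>=z0)&(P[:,2]<z0+.02)&(sat<45); print(round(z0,2),k.sum(),P[k].min(0).round(3) if k.any() else 0,P[k].max(0).round(3) if k.any() else 0)
# cylinder
for which in (0,1,2):
    k=(P[:,2]>.12)&(P[:,2]<.19)&(sat<45)&(c.max(1)>90)
    if which<2:k&=sr==which
    Q=P[k]
    def f(p):
        d=np.array([np.cos(p[2]),np.sin(p[2])]); n=np.array([-d[1],d[0]])
        return np.hypot((Q[:,:2]-p[:2])@n,Q[:,2]-p[3])-.034
    r=least_squares(lambda p:np.append(f(p),[(p[0]-.54)*1e-1*0]),[.54,.335,np.pi,.148],loss='soft_l1',f_scale=.002)
    p=r.x; d=np.array([np.cos(p[2]),np.sin(p[2])])
    print(which,len(Q),p,np.degrees(p[2]),np.median(abs(f(p))))
    n=np.array([-d[1],d[0]])
    K=(P[:,2]>.1)&(P[:,2]<.19)&(sat<45)
    if which<2:K&=sr==which
    on=abs(np.hypot((P[:,:2]-p[:2])@n,P[:,2]-p[3])-.034)<.003
    a=P[K&on][:,:2]@d; print('axial',np.percentile(a,[0,1,2,50,98,99,100]).round(4), 'len')
    # grip top
    g=P[(P[:,2]>p[3]+.1)&(sat<45)&(c.max(1)<90)&((sr==which) if which<2 else True)]
    print('grip top z',np.percentile(g[:,2],[50,90,99]),'axial',np.percentile(g[:,:2]@d,[1,99]),'lat',np.percentile((g[:,:2]-p[:2])@n,[1,99]))
# foot
k=(P[:,2]>.01)&(P[:,2]<.04)&(sat<45)&(P[:,1]<.42); F=P[k]
top=F[(abs(F[:,2]-np.median(F[:,2]))<.004)]
print('foot',len(F),np.percentile(F[:,2],[5,50,95]),top.min(0),top.max(0))
(cx,cy),r=cv2.minEnclosingCircle((top[:,:2]*1000).astype(np.float32));print(cx,cy,r)
```

```text
0.0 54 [0.512 0.295 0.008] [0.596 0.37  0.02 ]
0.02 1313 [0.512 0.294 0.02 ] [0.601 0.375 0.039]
0.04 91 [0.543 0.326 0.04 ] [0.643 0.43  0.06 ]
0.06 75 [0.543 0.325 0.06 ] [0.65  0.435 0.08 ]
0.08 5 [0.544 0.344 0.08 ] [0.546 0.348 0.084]
0.1 16 [0.528 0.31  0.114] [0.583 0.373 0.12 ]
0.12 210 [0.492 0.276 0.12 ] [0.605 0.379 0.14 ]
0.14 676 [0.483 0.275 0.14 ] [0.618 0.383 0.16 ]
0.16 1910 [0.482 0.291 0.16 ] [0.619 0.382 0.18 ]
0.18 1086 [0.485 0.305 0.18 ] [0.616 0.365 0.2  ]
0.2 240 [0.542 0.326 0.2  ] [0.591 0.364 0.22 ]
0.22 251 [0.539 0.326 0.22 ] [0.592 0.364 0.24 ]
0.24 310 [0.537 0.325 0.24 ] [0.593 0.364 0.26 ]
0.26 686 [0.556 0.323 0.261] [0.596 0.366 0.278]
0.28 0 0 0
0 414 [1.08980425 0.49296629 3.42262218 0.14774727] 196.1018055581816 0.0017752315642583852
axial [-0.6874 -0.6849 -0.6836 -0.6106 -0.5599 -0.5593 -0.5579] len
grip top z [0.27156546 0.27443752 0.27666822] axial [-0.6652152  -0.63216845] lat [-0.01614496  0.01866367]
1 1663 [0.69081109 0.36919876 3.38677101 0.14877404] 194.04768502716652 0.000973026843431854
axial [-0.6818 -0.68   -0.6789 -0.6129 -0.5567 -0.5548 -0.552 ] len
grip top z [0.27119846 0.27295172 0.27401126] axial [-0.65905448 -0.60439205] lat [-0.02296898  0.01162959]
2 2077 [3.95783577 1.18225521 3.38543646 0.14831271] 193.9712212362956 0.0011415402813777023
axial [-0.6815 -0.6798 -0.6786 -0.6095 -0.5553 -0.5538 -0.5515] len
grip top z [0.27128019 0.27352603 0.2758327 ] axial [-0.65876335 -0.60419234] lat [-0.02254256  0.0143312 ]
foot 1357 [0.02250407 0.02704192 0.03128192] [0.5124016  0.29404712 0.0230532 ] [0.60099677 0.37519729 0.03101683]
556.9783935546875 338.97161865234375 45.284751892089844
```

Run:
```python
from h import *
for nm in ('top0','side0'):
    q=load(nm);P=cloud(q);c=q['image'].astype(int)
    m=(abs(P[...,0]-.49)<.08)&(abs(P[...,1]+.285)<.08)&(P[...,2]>.012)&((c.max(-1)-c.min(-1))<60)
    n,l,st,ce=cv2.connectedComponentsWithStats(m.astype(np.uint8))
    i=1+st[1:,4].argmax(); Q=P[l==i]
    print(nm,st[i],np.percentile(Q[:,2],[2,20,50,80,98]).round(4))
    T=Q[Q[:,2]>.03][:,:2]
    (rc,wh,an)=cv2.minAreaRect((T*1000).astype(np.float32)); print(rc,wh,an)
    mu=T.mean(0);u,sv,vt=np.linalg.svd(T-mu);d=vt[0]
    if d[1]<0:d=-d
    for _ in (0,):
        n_=np.array([-d[1],d[0]]);print('pca',mu,np.degrees(np.arctan2(d[1],d[0])),'ext',(np.percentile(T@d,[0,1,99,100])-mu@d).round(4),(np.percentile(T@n_,[0,1,99,100])-mu@n_).round(4))
    # others' positions (tray parts heights)
    w=(P[...,2]>.005)&(P[...,2]<.06)&((c.max(-1)-c.min(-1))<60)&(c.max(-1)>100)&(abs(P[...,0]-.55)<.16)&(abs(P[...,1]+.17)<.25)
    n,l,st,ce=cv2.connectedComponentsWithStats(w.astype(np.uint8))
    for i in range(1,n):
        if st[i,4]>20: print(st[i],P[l==i].mean(0).round(3),P[l==i].max(0).round(3))
```

```text
top0 [329 213  33  24 269] [0.0244 0.0332 0.0368 0.0397 0.0436]
(490.7969970703125, -281.52520751953125) (31.147075653076172, 94.26176452636719) 30.032474517822266
pca [ 0.49252603 -0.28416697] 120.68020445216617 ext [-0.044  -0.0424  0.0473  0.0501] [-0.0158 -0.0153  0.0153  0.0158]
[261 172  10  10  68] [ 0.627 -0.049  0.021] [ 0.64  -0.035  0.029]
[306 177  16  29 278] [ 0.583 -0.187  0.03 ] [ 0.627 -0.168  0.037]
[353 177  13  12  95] [ 0.614 -0.325  0.012] [ 0.631 -0.306  0.018]
[260 209  23  20 233] [ 0.502 -0.067  0.036] [ 0.53  -0.035  0.044]
[329 213  33  24 276] [ 0.493 -0.285  0.036] [ 0.523 -0.235  0.045]
side0 [287 194  21  26 303] [0.0125 0.0226 0.0339 0.0388 0.0421]
(491.5326232910156, -281.4256896972656) (34.5379638671875, 94.71345520019531) 28.894357681274414
pca [ 0.49150582 -0.27738367] 120.64680621617558 ext [-0.0511 -0.0491  0.0426  0.0442] [-0.0157 -0.0148  0.0171  0.019 ]
[252 192  12   9  68] [ 0.615 -0.322  0.012] [ 0.632 -0.303  0.016]
[287 194  21  26 305] [ 0.49  -0.273  0.03 ] [ 0.525 -0.233  0.044]
[243 218  31  16 357] [ 0.585 -0.18   0.025] [ 0.628 -0.166  0.034]
[269 247  25  25 351] [ 0.502 -0.059  0.03 ] [ 0.532 -0.032  0.041]
[226 254  12  12 111] [ 0.629 -0.045  0.019] [ 0.644 -0.031  0.027]
```

```bash
cat >> h.py <<'E'
from scipy.spatial.transform import Rotation as Ro
def show(tgt=None,yaw=None):
    s=manip.sense();R=Ro.from_quat(s['tool_rot']).as_matrix()
    print('t',s['t'],'tcp',s['tcp_pos'].round(4),'F',s['force'].round(1),'gap',s['finger_gap'],'q',s['q'].round(2))
    print('tool axes x',R[:,0].round(3),'y',R[:,1].round(3),'z',R[:,2].round(3),'zyaw',np.degrees(np.arctan2(R[1,2],R[0,2])).round(1))
    if tgt is not None:
        print('delta tool mm',(R.T@(np.array(tgt)-s['tcp_pos'])*1000).round(1))
    if yaw is not None:
        # desired: x down, z along yaw
        z=np.array([np.cos(yaw),np.sin(yaw),0]);x=np.array([0,0,-1.]);D=np.stack([x,np.cross(z,x),z],1)
        print('rotvec deg',np.degrees(Ro.from_matrix(R.T@D).as_rotvec()).round(2))
E
python3 - <<'E'
from h import *
for y in (194,14): show((.571,.341,.215),np.radians(y))
E
```

```text
t 0.15 tcp [0.1777 0.5986 0.2305] F [-0.5 -0.8  0.1] gap 1.0015194926535473 q [ 1.1   0.53  1.43  0.    1.18 -0.18]
tool axes x [-0.001 -0.002 -1.   ] y [-0.959  0.285  0.   ] z [ 0.285  0.959 -0.002] zyaw 73.5
delta tool mm [  15.6 -450.4 -135. ]
rotvec deg [-1.2054e+02 -4.0000e-02 -1.1000e-01]
t 0.15 tcp [0.1777 0.5986 0.2305] F [-0.5 -0.8  0.1] gap 1.0015194926535473 q [ 1.1   0.53  1.43  0.    1.18 -0.18]
tool axes x [-0.001 -0.002 -1.   ] y [-0.959  0.285  0.   ] z [ 0.285  0.959 -0.002] zyaw 73.5
delta tool mm [  15.6 -450.4 -135. ]
rotvec deg [ 5.946e+01 -1.000e-01  3.000e-02]
```

Request:
{"api": "move_arm", "payload": {"deltas": [85.4,-15,0,0,8.5,0,0,85.4,-15,0,0,8.5,0,0,85.4,-15,0,0,8.5,0,0,85.4,-15,0,0,8.5,0,0,85.4,-15,0,0,8.5,0,0,85.4,-15,0,0,8.5,0,0,85.4,-10,0,0,8.5,0,0,85.4,0,0,0,0,0,0], "force": 40}}

```text
t: 0.95
tcp_pos: [0.1783, 0.5998, 0.3328]
tool_rot: [-0.085, 0.701, 0.087, 0.702]
force: [-0.1, 0.0, -0.1]
finger_gap: 0.996
```

Run:
```python
from h import *
show((.571,.341,.33),np.radians(14))
```

```text
t 0.95 tcp [0.1783 0.5998 0.3328] F [-0.1  0.  -0.1] gap 0.9964408291211033 q [1.1  0.43 1.3  0.   1.4  0.86]
tool axes x [ 0.001  0.003 -1.   ] y [-0.241  0.97   0.002] z [0.97  0.241 0.002] zyaw 14.0
delta tool mm [   2.6 -345.9  318.7]
rotvec deg [-0.03  0.11 -0.13]
```

Request:
{"api": "move_arm", "payload": {"deltas": [85.4,0,-35,32,0,0,0,85.4,0,-40,37,0,0,0,85.4,0,-40,37,0,0,0,85.4,0,-40,37,0,0,0,85.4,0,-40,37,0,0,0,85.4,0,-40,37,0,0,0,85.4,0,-40,37,0,0,0,85.4,0,-40,37,0,0,0,85.4,0,-31,28,0,0,0,85.4,0,0,0,0,0,0]}}

```text
t: 1.95
tcp_pos: [0.5493, 0.3534, 0.3294]
tool_rot: [-0.086, 0.702, 0.084, 0.702]
force: [-1.1, -0.2, -0.7]
finger_gap: 0.999
```

Run:
```python
from h import *
show((.571,.341,.215),np.radians(14))
snap('wrist','w1');snap('side','s1');snap('top','t1')
```

```text
t 1.95 tcp [0.5493 0.3534 0.3294] F [-1.1 -0.2 -0.7] gap 0.9986565554842662 q [ 0.4   0.48  1.23 -0.    1.43  0.16]
tool axes x [ 0.001 -0.002 -1.   ] y [-0.238  0.971 -0.002] z [0.971 0.238 0.   ] zyaw 13.8
delta tool mm [114.5 -16.9  18.2]
rotvec deg [-0.23  0.    0.13]
```

View pics/w1.png

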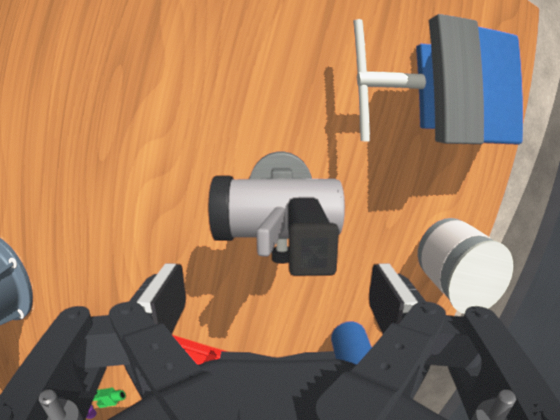

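View pics/s1.png

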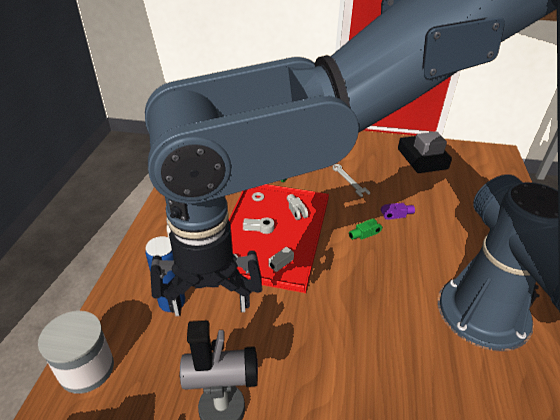

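Run:
```python
from h import *
show((.571,.341,.215),np.radians(14))
s=load('w1');H=420;f=H/2/np.tan(np.radians(s['fovy'])/2)
print('cam',-s['R'].T@s['t'])
def proj(X):
    c=s['R']@X+s['t'];th=np.arctan2(np.hypot(c[0],c[1]),c[2]);ph=np.arctan2(c[1],c[0]);return s['cx']+f*th*np.cos(ph),s['cy']+f*th*np.sin(ph)
a=np.radians(194);d=np.array([np.cos(a),np.sin(a),0]);n=np.array([-d[1],d[0],0]);o=np.array([.5574,.3375,-.022])
L=lambda x,y,z:o+x*d+y*n+np.array([0,0,z])
im=s['image'][:,:,::-1].copy()
for X in [(-.035,.017,.29),(-.035,-.017,.29),(-.005,.017,.29),(-.005,-.017,.29),(.07,0,.204),(-.06,0,.204),(.07,.034,.17),(-.06,.034,.17),(.07,-.034,.17),(-.06,-.034,.17)]:
    p=proj(L(*X));cv2.circle(im,tuple(int(round(v)) for v in p),2,(0,255,0),-1);print(X,np.round(p,1))
cv2.imwrite('pics/w1z.png',cv2.resize(im[130:300,180:400],None,fx=3.5,fy=3.5))
```

```text
t 2.1 tcp [0.5439 0.3573 0.3301] F [-0.   0.8 -0.5] gap 1.0014890896184696 q [0.41 0.48 1.24 0.   1.43 0.16]
tool axes x [-0.003 -0.    -1.   ] y [-0.242  0.97   0.   ] z [ 0.97   0.242 -0.003] zyaw 14.0
delta tool mm [115.  -22.4  22.6]
rotvec deg [ 0.03 -0.16 -0.01]
cam [0.53237403 0.41981333 0.47254474]
(-0.035, 0.017, 0.29) [333.3 274.1]
(-0.035, -0.017, 0.29) [336.2 228.6]
(-0.005, 0.017, 0.29) [291.  274.8]
(-0.005, -0.017, 0.29) [291.6 228.9]
(0.07, 0, 0.204) [208. 217.]
(-0.06, 0, 0.204) [345.5 216.5]
(0.07, 0.034, 0.17) [216.5 238.3]
(-0.06, 0.034, 0.17) [337.4 237.8]
(0.07, -0.034, 0.17) [213.  175.6]
(-0.06, -0.034, 0.17) [340.3 175.1]
```

View pics/w1z.png

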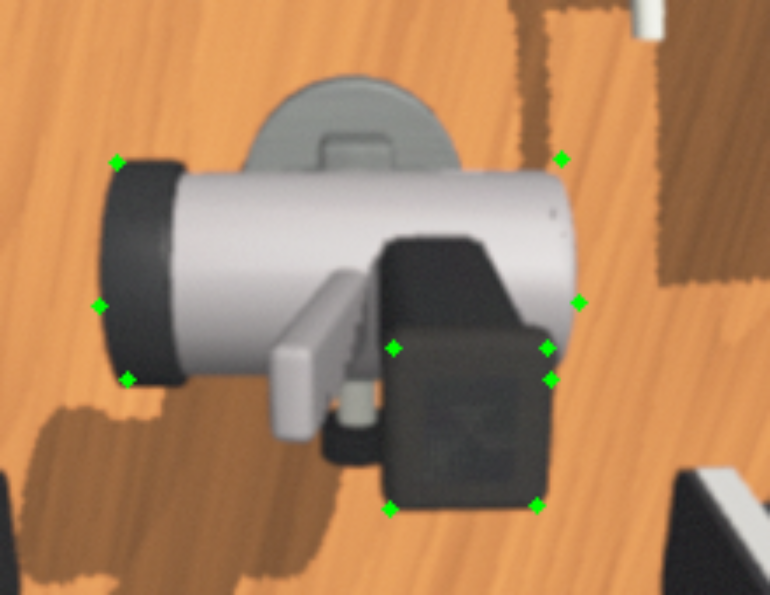

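Request:
{"api": "move_arm", "payload": {"deltas": [85.4,0,-11,11,0,0,0,85.4,0,-11,11,0,0,0,85.4,0,0,0,0,0,0,85.4,0,0,0,0,0,0]}}

```text
t: 2.5
tcp_pos: [0.5715, 0.3414, 0.3312]
tool_rot: [-0.086, 0.702, 0.086, 0.702]
force: [0.1, -0.3, 0.1]
finger_gap: 0.999
```

Run:
```python
from h import *
show((.571,.341,.214),np.radians(14))
```

```text
t 2.5 tcp [0.5715 0.3414 0.3312] F [ 0.1 -0.3  0.1] gap 0.99884987732919 q [0.37 0.5  1.2  0.   1.45 0.13]
tool axes x [-0.  0. -1.] y [-0.241  0.971  0.   ] z [ 0.971  0.241 -0.   ] zyaw 13.9
delta tool mm [117.2  -0.3  -0.6]
rotvec deg [-0.05 -0.02 -0.01]
```

Request:
{"api": "move_arm", "payload": {"deltas": [85.4,15,0,0,0,0,0,85.4,20,0,0,0,0,0,85.4,20,0,0,0,0,0,85.4,20,0,0,0,0,0,85.4,20,0,0,0,0,0,85.4,15,0,0,0,0,0,85.4,7,0,0,0,0,0,85.4,0,0,0,0,0,0]}}

```text
t: 3.3
tcp_pos: [0.5705, 0.3415, 0.2133]
tool_rot: [-0.086, 0.703, 0.086, 0.701]
force: [0.2, 0.4, -0.2]
finger_gap: 0.997
```

Run:
```python
from h import *
show((.571,.341,.214),np.radians(14))
snap('side','s2');snap('wrist','w2')
```

```text
t 3.3 tcp [0.5705 0.3415 0.2133] F [ 0.2  0.4 -0.2] gap 0.996839189531922 q [0.37 0.6  1.34 0.   1.2  0.13]
tool axes x [-0.002 -0.001 -1.   ] y [-0.242  0.97  -0.   ] z [ 0.97   0.242 -0.002] zyaw 14.0
delta tool mm [-0.7 -0.6  0.4]
rotvec deg [-0.02 -0.14  0.01]
```

View pics/s2.png

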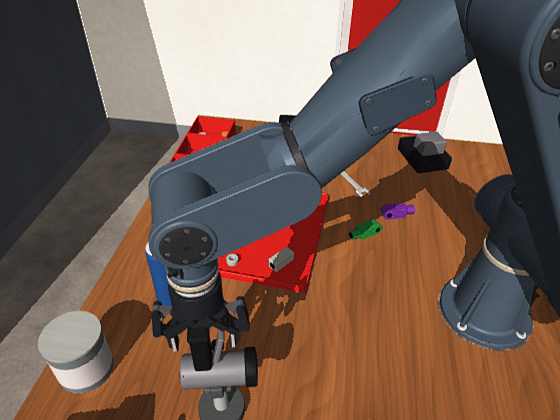

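View pics/w2.png

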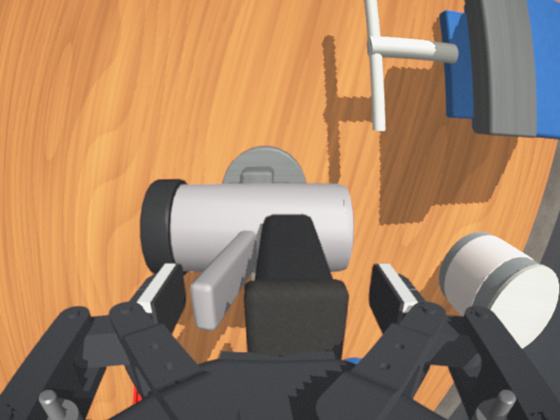

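The fingers straddle the grip and trigger: pads at about (165,295) and (390,290), trigger tip at (205,300), grip top at (295,300). I'll close them now.

Request:
{"api": "move_arm", "payload": {"deltas": [60,0,0,0,0,0,0,50,0,0,0,0,0,0,40,0,0,0,0,0,0,36,0,0,0,0,0,0,36,0,0,0,0,0,0,36,0,0,0,0,0,0], "force": 50}}

```text
t: 4.0
tcp_pos: [0.5721, 0.3418, 0.2165]
tool_rot: [-0.086, 0.701, 0.086, 0.703]
force: [0.7, 0.7, 5.9]
finger_gap: 0.476
```

Run:
```python
from h import *
show((.571,.341,.214),np.radians(14)); print(manip.sense()['finger_gap']*85.4)
snap('side','s3');snap('wrist','w3')
```

```text
t 4.0 tcp [0.5721 0.3418 0.2165] F [0.7 0.7 5.9] gap 0.4758568628563041 q [0.37 0.6  1.34 0.   1.2  0.13]
tool axes x [ 0.002  0.001 -1.   ] y [-0.242  0.97   0.   ] z [0.97  0.242 0.003] zyaw 14.0
delta tool mm [ 2.5 -0.5 -1.2]
rotvec deg [-0.01  0.14 -0.03]
40.63817608792837
```

View pics/w3.png

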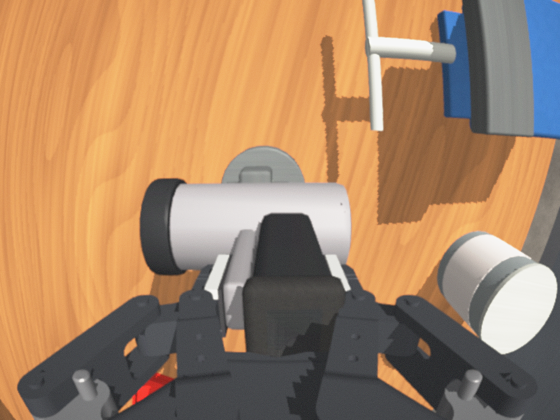

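The trigger is flat against the grip at (240,285) and the gap reads about 41 mm against the expected 42. I'll hold it, then release.

Request:
{"api": "move_arm", "payload": {"deltas": [36,0,0,0,0,0,0,36,0,0,0,0,0,0,36,0,0,0,0,0,0,36,0,0,0,0,0,0,36,0,0,0,0,0,0,36,0,0,0,0,0,0]}}

```text
t: 4.7
tcp_pos: [0.5721, 0.3418, 0.2166]
tool_rot: [-0.086, 0.701, 0.086, 0.703]
force: [1.1, -0.5, 5.5]
finger_gap: 0.474
```

Request:
{"api": "move_arm", "payload": {"deltas": [60,0,0,0,0,0,0,85.4,0,0,0,0,0,0,85.4,0,0,0,0,0,0,85.4,0,0,0,0,0,0,85.4,0,0,0,0,0,0,85.4,0,0,0,0,0,0,85.4,0,0,0,0,0,0]}}

```text
t: 5.4
tcp_pos: [0.5717, 0.3415, 0.2145]
tool_rot: [-0.086, 0.702, 0.086, 0.702]
force: [-0.0, 0.5, 0.1]
finger_gap: 1.002
```

Run:
```python
from h import *
show((.571,.341,.214),np.radians(14))
snap('wrist','w4')
```

```text
t 5.4 tcp [0.5717 0.3415 0.2145] F [-0.   0.5  0.1] gap 1.0019376963017768 q [ 0.37  0.6   1.34 -0.    1.2   0.13]
tool axes x [ 0.001  0.    -1.   ] y [-0.241  0.971  0.   ] z [0.971 0.241 0.001] zyaw 13.9
delta tool mm [ 0.5 -0.3 -0.7]
rotvec deg [-0.05  0.04 -0.  ]
```

View pics/w4.png

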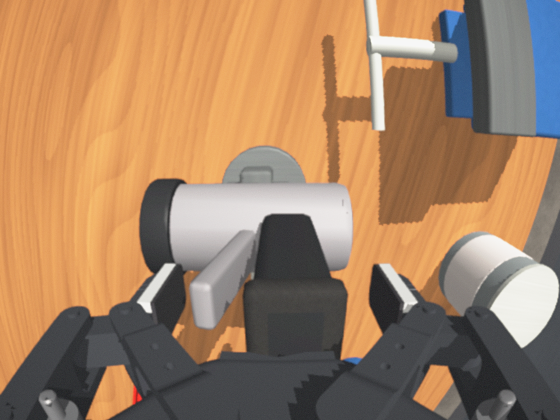

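The trigger has sprung back to its rest position, tip at (205,300). Now I'll lift away and go to the fork.

Request:
{"api": "move_arm", "payload": {"deltas": [85.4,-20,0,0,0,0,0,85.4,-30,0,0,0,0,0,85.4,-30,0,0,0,0,0,85.4,-30,0,0,0,0,0,85.4,-10,0,0,0,0,0,85.4,0,0,0,-7.8,0,0,85.4,0,0,0,-7.8,0,0,85.4,0,0,0,0,0,0]}}

```text
t: 6.25
tcp_pos: [0.5709, 0.3412, 0.3332]
tool_rot: [-0.18, 0.684, 0.18, 0.683]
force: [-0.4, -0.2, -0.5]
finger_gap: 0.997
```

Run:
```python
from h import *
show((.494,-.2867,.20),np.radians(29.5))
q=load('top0');P=cloud(q);c=q['image'].astype(int)
red=(c[...,0]>130)&(c[...,1]<90)&(c[...,2]<90)&(P[...,0]<.75)&(P[...,1]>-.42)&(P[...,1]<.1)
(rc,wh,an)=cv2.minAreaRect((P[red][:,:2]*1000).astype(np.float32));print(rc,wh,an,cv2.boxPoints((rc,wh,an)))
```

```text
t 6.25 tcp [0.5709 0.3412 0.3332] F [-0.4 -0.2 -0.5] gap 0.9971658301368529 q [ 0.37  0.5   1.19 -0.    1.45 -0.14]
tool axes x [-0.002 -0.001 -1.   ] y [-0.493  0.87   0.   ] z [ 0.87   0.493 -0.002] zyaw 29.5
delta tool mm [ 133.7 -508.4 -376.3]
rotvec deg [ 0.04 -0.1  -0.01]
(377.44464111328125, -143.36463928222656) (478.4339904785156, 727.4937744140625) 89.78926849365234 [[  12.820367 -381.2422  ]
 [ 740.30927  -383.91785 ]
 [ 742.0689     94.51291 ]
 [  14.580017   97.18857 ]]
```

Request:
{"api": "move_arm", "payload": {"deltas": [55,0,-30,-22,0,0,0,55,0,-40,-30,0,0,0,55,0,-40,-30,0,0,0,55,0,-40,-30,0,0,0,55,0,-40,-30,0,0,0,55,0,-40,-30,0,0,0,55,0,-40,-30,0,0,0,55,0,-40,-30,0,0,0,55,0,-40,-30,0,0,0,55,0,-40,-30,0,0,0]}}

```text
t: 7.25
tcp_pos: [0.5088, -0.1436, 0.3337]
tool_rot: [-0.179, 0.684, 0.179, 0.684]
force: [1.2, -0.4, 1.0]
finger_gap: 0.642
```

Request:
{"api": "move_arm", "payload": {"deltas": [55,30,-40,-28,0,0,0,55,30,-40,-28,0,0,0,55,20,-30,-20,0,0,0,55,0,-8,-8,0,0,0,55,0,0,0,0,0,0,55,0,0,0,0,0,0]}}

```text
t: 7.85
tcp_pos: [0.4962, -0.2727, 0.2624]
tool_rot: [-0.18, 0.684, 0.18, 0.684]
force: [0.4, 0.5, -0.6]
finger_gap: 0.645
```

Run:
```python
from h import *
show((.494,-.2867,.20),np.radians(29.5))
s=snap('wrist','w5');
H=420;f=H/2/np.tan(np.radians(s['fovy'])/2)
def proj(X):
    c=s['R']@X+s['t'];th=np.arctan2(np.hypot(c[0],c[1]),c[2]);ph=np.arctan2(c[1],c[0]);return s['cx']+f*th*np.cos(ph),s['cy']+f*th*np.sin(ph)
a=np.radians(119.5);d=np.array([np.cos(a),np.sin(a),0]);n=np.array([-d[1],d[0],0]);o=np.array([.491,-.2815,.005])
im=s['image'][:,:,::-1].copy()
for X in [(-.022,.016,.032),(-.022,-.016,.032),(.01,.016,.032),(.01,-.016,.032),(.048,.012,.016),(.048,-.012,.016),(-.048,0,.016)]:
    p=proj(o+X[0]*d+X[1]*n+[0,0,X[2]]);cv2.circle(im,tuple(int(round(v)) for v in p),1,(0,255,0),-1)
cv2.imwrite('pics/w5.png',im)
p=proj(o);u,v=int(p[0]),int(p[1]);print(p)
u=max(90,u);v=min(max(v,70),350)
cv2.imwrite('pics/w5z.png',cv2.resize(im[v-70:v+70,u-90:u+90],None,fx=4,fy=4))
```

```text
t 7.85 tcp [ 0.4962 -0.2727  0.2624] F [ 0.4  0.5 -0.6] gap 0.645309999650132 q [-0.7   0.41  1.55  0.    1.18 -1.22]
tool axes x [ 0.     0.001 -1.   ] y [-0.492  0.87   0.   ] z [0.87  0.492 0.001] zyaw 29.5
delta tool mm [ 62.4 -11.1  -8.9]
rotvec deg [-0.01  0.04 -0.02]
(np.float64(270.46450959912306), np.float64(183.12642189079332))
```

View pics/w5.png

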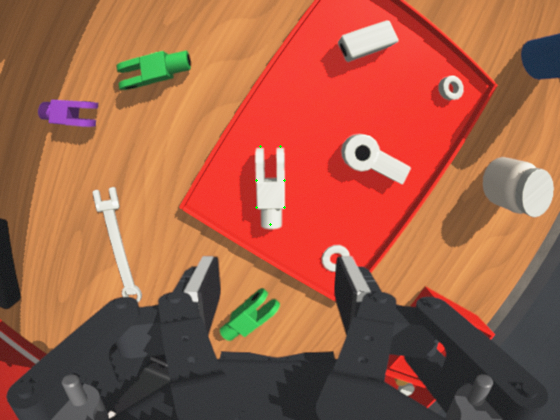

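View pics/w5z.png

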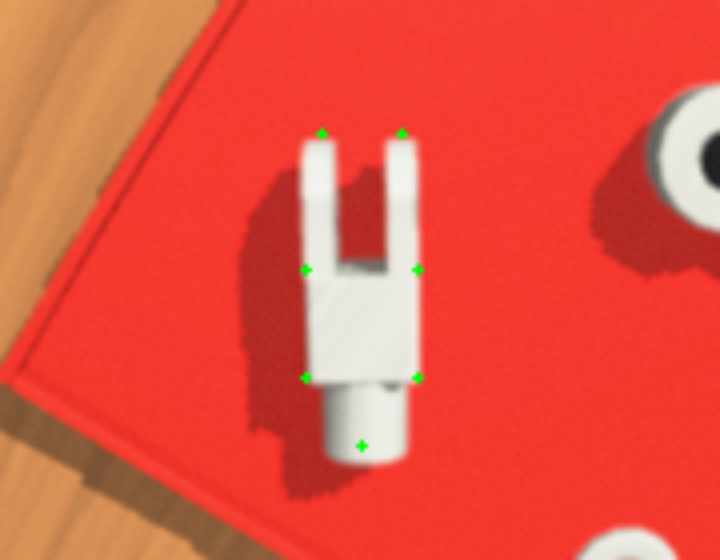

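The projected model (green dots) sits on the fork within 1–2 mm: block at (270,192), jaws up, with a clear gap to the tray wall and the other parts. I'll descend.

Request:
{"api": "move_arm", "payload": {"deltas": [55,30,-6,-4,0,0,0,55,40,-6,-5,0,0,0,55,40,0,0,0,0,0,55,40,0,0,0,0,0,55,25,0,0,0,0,0,55,0,0,0,0,0,0,55,0,0,0,0,0,0]}}

```text
t: 8.6
tcp_pos: [0.4951, -0.2876, 0.088]
tool_rot: [-0.181, 0.683, 0.181, 0.684]
force: [-0.7, -0.3, 0.5]
finger_gap: 0.642
```

Run:
```python
from h import *
show((.4947,-.288,.010),np.radians(29.5))
snap('wrist','w6')
```

```text
t 8.6 tcp [ 0.4951 -0.2876  0.088 ] F [-0.7 -0.3  0.5] gap 0.6417498535364686 q [-0.72  0.66  1.68  0.    0.8  -1.24]
tool axes x [ 0.001 -0.001 -1.   ] y [-0.495  0.869 -0.001] z [0.869 0.495 0.001] zyaw 29.6
delta tool mm [78.  -0.  -0.6]
rotvec deg [0.14 0.03 0.06]
```

View pics/w6.png

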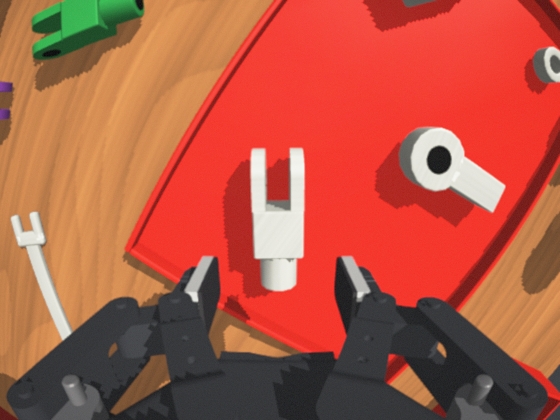

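Request:
{"api": "move_arm", "payload": {"deltas": [55,20,0,0,0,0,0,55,25,0,0,0,0,0,55,18,0,0,0,0,0,55,9,0,0,0,0,0,55,5,0,0,0,0,0,55,0,0,0,0,0,0,55,0,0,0,0,0,0]}}

```text
t: 9.35
tcp_pos: [0.4948, -0.2889, 0.0111]
tool_rot: [-0.181, 0.683, 0.18, 0.684]
force: [-0.6, -0.7, -0.4]
finger_gap: 0.644
```

Run:
```python
from h import *
show((.4947,-.288,.010),np.radians(29.5))
snap('wrist','w7')
```

```text
t 9.35 tcp [ 0.4948 -0.2889  0.0111] F [-0.6 -0.7 -0.4] gap 0.6442490818309857 q [-0.72  0.79  1.71 -0.    0.64 -1.24]
tool axes x [ 0.002 -0.001 -1.   ] y [-0.493  0.87  -0.002] z [0.87  0.493 0.001] zyaw 29.6
delta tool mm [1.1 0.9 0.3]
rotvec deg [0.06 0.04 0.12]
```

View pics/w7.png

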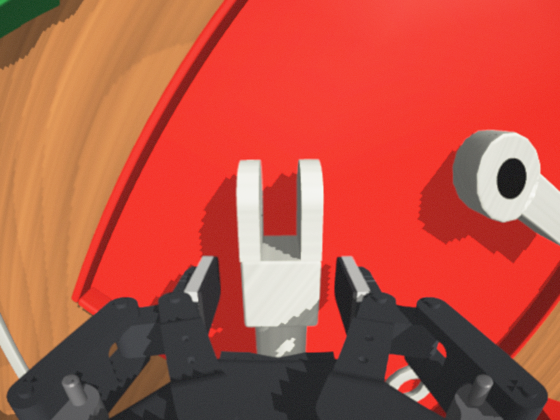

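The block at (282,292) lies between the pads at (203,278) and (350,278). Closing.

Request:
{"api": "move_arm", "payload": {"deltas": [40,0,0,0,0,0,0,30,0,0,0,0,0,0,22,0,0,0,0,0,0,22,0,0,0,0,0,0,22,0,0,0,0,0,0], "force": 80}}

```text
t: 9.9
tcp_pos: [0.4948, -0.2889, 0.011]
tool_rot: [-0.181, 0.683, 0.18, 0.684]
force: [-0.2, 0.2, 5.7]
finger_gap: 0.358
```

Request:
{"api": "move_arm", "payload": {"deltas": [22,-10,0,0,0,0,0,22,-20,0,0,0,0,0,22,-30,0,0,0,0,0,22,-40,0,0,0,0,0,22,-40,0,0,0,0,0,22,-40,0,0,0,0,0,22,-20,0,0,0,0,0,22,0,0,0,0,0,0]}}

```text
t: 10.7
tcp_pos: [0.4955, -0.2896, 0.2136]
tool_rot: [-0.183, 0.682, 0.178, 0.685]
force: [0.6, -0.2, -2.0]
finger_gap: 0.363
```

Run:
```python
from h import *
show((.34,.2833,.20),np.radians(-76))
snap('wrist','w8');snap('side','s8')
```

```text
t 10.7 tcp [ 0.4955 -0.2896  0.2136] F [ 0.6 -0.2 -2. ] gap 0.3634666410916204 q [-0.72  0.48  1.59 -0.    1.07 -1.24]
tool axes x [ 0.006 -0.005 -1.   ] y [-0.493  0.87  -0.007] z [0.87  0.493 0.002] zyaw 29.6
delta tool mm [  9.9 575.1 147.4]
rotvec deg [105.56   0.47   0.16]
```

View pics/w8.png

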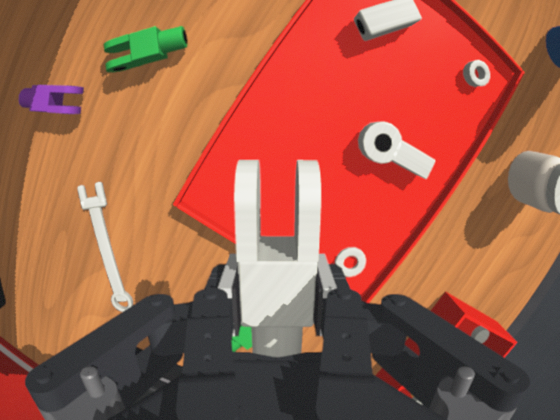

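View pics/s8.png

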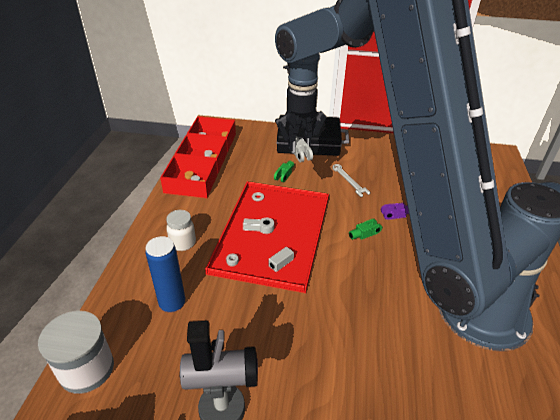

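Request:
{"api": "move_arm", "payload": {"deltas": [22,0,25,6,0,0,0,22,0,42,11,0,0,0,22,0,42,11,0,0,0,22,0,42,11,0,0,0,22,0,42,11,0,0,0,22,0,42,11,0,0,0,22,0,42,11,0,0,0,22,0,42,11,0,0,0,22,0,42,11,0,0,0,22,0,25,6,0,0,0]}}

```text
t: 11.8
tcp_pos: [0.3871, 0.099, 0.2081]
tool_rot: [-0.18, 0.686, 0.182, 0.681]
force: [0.2, -0.3, -1.9]
finger_gap: 0.365
```

Request:
{"api": "move_arm", "payload": {"deltas": [22,0,0,0,4,0,0,22,0,0,0,8.2,0,0,22,0,0,0,8.2,0,0,22,0,0,0,8.2,0,0,22,0,0,0,8.2,0,0,22,0,0,0,8.2,0,0,22,0,0,0,8.2,0,0,22,0,0,0,8.2,0,0,22,0,0,0,8.2,0,0,22,0,0,0,8.2,0,0]}}

```text
t: 12.8
tcp_pos: [0.3889, 0.0967, 0.2081]
tool_rot: [0.29, 0.646, -0.292, 0.643]
force: [0.1, -0.0, -2.6]
finger_gap: 0.358
```

Request:
{"api": "move_arm", "payload": {"deltas": [22,0,0,0,8.2,0,0,22,0,0,0,8.2,0,0,22,0,0,0,7,0,0,22,0,0,0,4,0,0,22,0,0,0,0,0,0,22,0,0,0,0,0,0]}}

```text
t: 13.4
tcp_pos: [0.3896, 0.0967, 0.2088]
tool_rot: [0.432, 0.56, -0.434, 0.558]
force: [0.0, 0.1, -2.0]
finger_gap: 0.357
```

Run:
```python
from h import *
show((.34,.2833,.20),np.radians(-76))
snap('wrist','w9');snap('side','s9')
```

```text
t 13.4 tcp [0.3896 0.0967 0.2088] F [ 0.   0.1 -2. ] gap 0.35666351627107395 q [-0.04  0.27  1.99 -0.    0.89  1.28]
tool axes x [-0.003  0.    -1.   ] y [ 0.968  0.249 -0.003] z [ 0.249 -0.968 -0.001] zyaw -75.6
delta tool mm [   9.    -1.5 -193.1]
rotvec deg [ 0.44 -0.05  0.19]
```

View pics/w9.png

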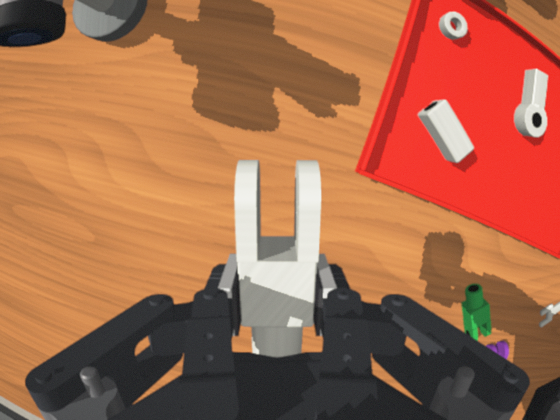

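View pics/s9.png

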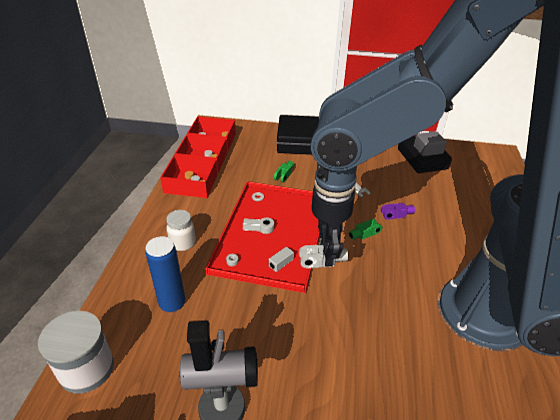

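Request:
{"api": "move_arm", "payload": {"deltas": [22,0,0,-15,0.4,0,0,22,5,0,-25,0,0,0,22,10,0,-30,0,0,0,22,15,0,-30,0,0,0,22,15,-1,-30,0,0,0,22,15,-1,-30,0,0,0,22,7,0,-20,0,0,0,22,4,0,-10,0,0,0,22,0,0,-3,0,0,0,22,0,0,0,0,0,0]}}

```text
t: 14.5
tcp_pos: [0.3424, 0.2834, 0.1391]
tool_rot: [0.435, 0.557, -0.435, 0.557]
force: [-1.2, 0.4, -3.3]
finger_gap: 0.361
```

Request:
{"api": "move_arm", "payload": {"deltas": [22,0,0,0,0,0,0,22,0,0,0,0,0,0,22,0,0,0,0,0,0]}}

```text
t: 14.8
tcp_pos: [0.3426, 0.283, 0.1393]
tool_rot: [0.436, 0.557, -0.436, 0.557]
force: [-0.1, 0.8, -1.7]
finger_gap: 0.358
```

Run:
```python
from h import *
show((.3392,.2831,.138),np.radians(-76))
snap('wrist','w10');s=snap('side','s10');t=snap('top','t10')
cv2.imwrite('pics/s10z.png',cv2.resize(s['image'][280:420,170:350,::-1],None,fx=4,fy=4))
cv2.imwrite('pics/t10z.png',cv2.resize(t['image'][150:300,80:260,::-1],None,fx=4,fy=4))
```

```text
t 14.8 tcp [0.3426 0.283  0.1393] F [-0.1  0.8 -1.7] gap 0.35750279457897166 q [ 0.44  0.45  1.97 -0.    0.73  1.77]
tool axes x [ 0.001  0.    -1.   ] y [0.971 0.24  0.001] z [ 0.24  -0.971 -0.   ] zyaw -76.1
delta tool mm [ 1.3 -3.3 -1. ]
rotvec deg [-0.11 -0.   -0.04]
```

View pics/w10.png

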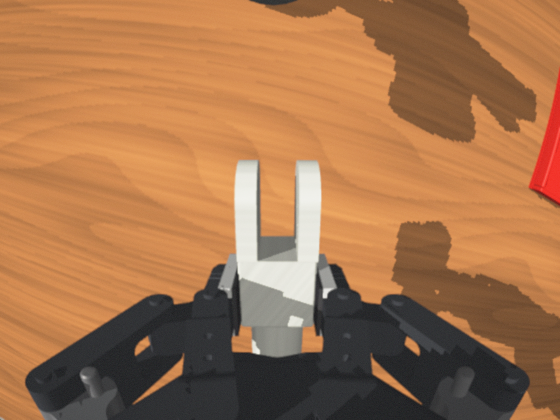

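View pics/s10z.png

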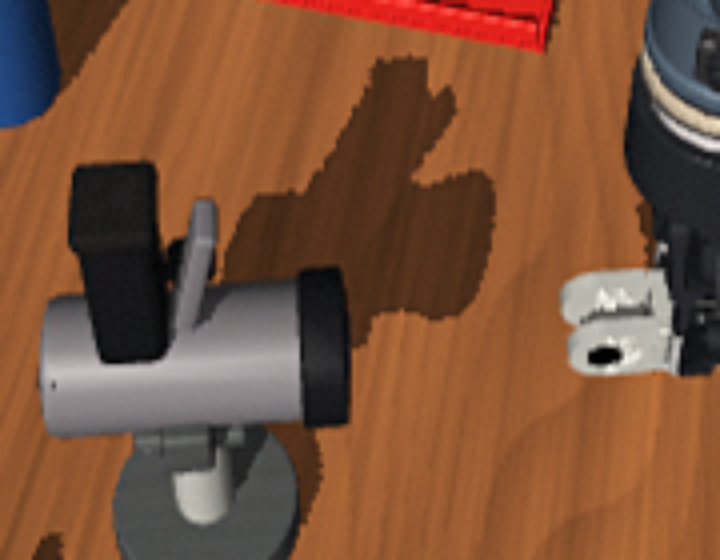

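View pics/t10z.png

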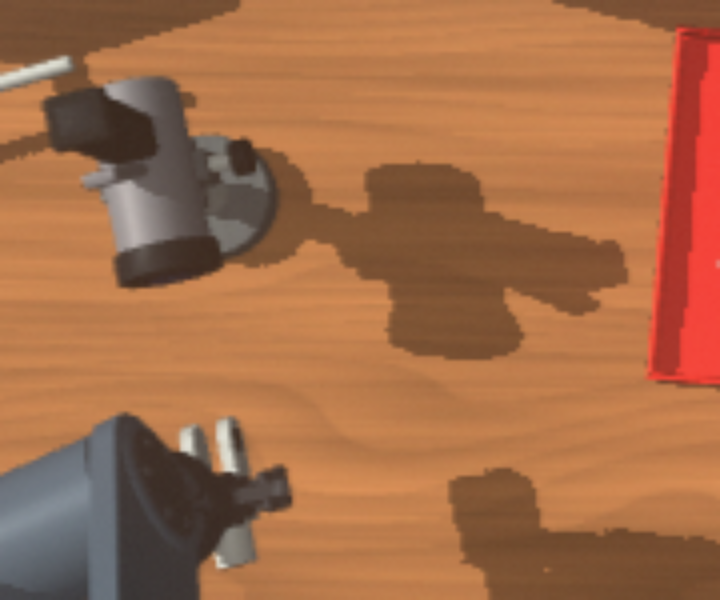

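The fork is held level with its jaws at (600,320) in the zoomed side view, facing the lens, and the trigger is at rest. I'll check numerically in the scanner frame.

Run:
```python
from h import *
a=np.radians(194);d=np.array([np.cos(a),np.sin(a),0]);n=np.array([-d[1],d[0],0]);o=np.array([.5574,.3375,-.022])
for nm in ('t10','s10'):
    q=load(nm);P=cloud(q);c=q['image'].astype(int)
    W=P-o;X=np.stack([W@d,W@n,W[...,2]],-1)
    m=(X[...,0]>.15)&(X[...,0]<.207)&(abs(X[...,1])<.05)&(abs(X[...,2]-.17)<.05)&(c.max(-1)>100)&(c.max(-1)-c.min(-1)<60)
    Q=X[m];print(nm,m.sum(),'min/max',np.percentile(Q,[1,5,50,95,99],axis=0).round(4).tolist())
    if nm=='t10':
        u,s,v=np.linalg.svd(Q-Q.mean(0),full_matrices=False);print(v[0])
```

```text
t10 93 min/max [[0.169, -0.0157, 0.1552], [0.1701, -0.0142, 0.1604], [0.183, 0.0108, 0.1861], [0.2017, 0.0163, 0.1914], [0.2041, 0.0171, 0.1932]]
[0.574758   0.80284987 0.15838349]
s10 492 min/max [[0.168, -0.0159, 0.1577], [0.1699, -0.0154, 0.1607], [0.1886, -0.0077, 0.1821], [0.2056, 0.0148, 0.1898], [0.2067, 0.0167, 0.1908]]
```

Request:
{"api": "move_arm", "payload": {"deltas": [22,2,-2,0,0,0,0,22,0,0,0,0,0,0,22,0,0,0,0,0,0,22,0,0,0,0,0,0,22,0,0,0,0,0,0]}}

```text
t: 15.45
tcp_pos: [0.3402, 0.2831, 0.137]
tool_rot: [0.436, 0.557, -0.436, 0.557]
force: [0.3, -0.8, -2.4]
finger_gap: 0.356
```

Run:
```python
from h import *
show((.3392,.2831,.138),np.radians(-76)); print(abs(manip.sense()['qd']).max())
a=np.radians(194);d=np.array([np.cos(a),np.sin(a),0]);n=np.array([-d[1],d[0],0]);o=np.array([.5574,.3375,-.022])
q=snap('side','s11');P=cloud(q);c=q['image'].astype(int)
W=P-o;X=np.stack([W@d,W@n,W[...,2]],-1)
m=(X[...,0]>.15)&(X[...,0]<.207)&(abs(X[...,1])<.05)&(abs(X[...,2]-.17)<.05)&(c.max(-1)>100)&(c.max(-1)-c.min(-1)<60)
print(m.sum(),np.percentile(X[m],[1,50,99],axis=0).round(4).tolist())
```

```text
t 15.45 tcp [0.3402 0.2831 0.137 ] F [ 0.3 -0.8 -2.4] gap 0.3557744489674316 q [ 0.44  0.45  1.97 -0.    0.72  1.77]
tool axes x [ 0.  0. -1.] y [0.97  0.241 0.   ] z [ 0.241 -0.97  -0.   ] zyaw -76.0
delta tool mm [-1.  -1.  -0.3]
rotvec deg [-0.04 -0.   -0.  ]
0.0013601399541913887
454 [[0.1702, -0.0165, 0.1547], [0.1891, -0.0084, 0.1795], [0.2067, 0.016, 0.1883]]
```

View pics/s11.png

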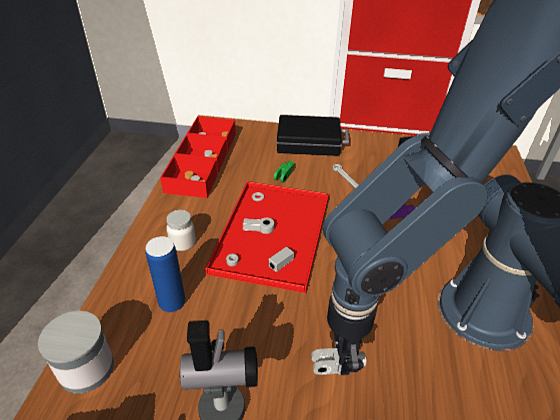

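The fork is held still at (325,362), facing the lens at (255,366). The jaw ends are on the focus point and the other parts are where they were.

```bash
python3 -c "
from h import *
print(job.sign_off())"
```

```text
the job is handed in; nothing more can be done
None
```

I woke the camera and am holding the fork head in front of it, and the job is handed in at about 15.5 s of the 54 s allowed. The sign-off gives no verdict.

- **Trigger:** I squeezed it fully for more than 0.6 s. The finger gap read about 41 mm against the expected 42, and the wrist picture showed it flat against the grip. After release, the pictures showed it back at rest.
- **Fork:** I took it from the tray by its block and moved it in front of the lens. The last depth check put the jaw ends at 170.2 mm along the lens direction (170 wanted) and centred sideways to within 1 mm. The middle of the fork was within about 2–3 mm of the lens axis in height.
- **Holding:** The tool was level and within about 0.1° of the direction I measured for the lens. The joints were still, and the gap held at about 30 mm with the grip set to 80 N.
- **Other things:** The parts left in the tray, the can and the jar looked unmoved in the last picture. The arm partly hid the wrench in that view, but nothing went near it.
- **Disagreements:** The top camera gave the lens direction about 2° differently from the side camera (196° against 194°). I used 194°, which the wrist picture confirmed. The first height check in front of the lens read 2–4 mm high, so I lowered the fork 2 mm and drew it back 2 mm before handing in.

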